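Index the sleeve carrier to the next station

TASK

Two indexing slides stand on the bench. Push the carrier that has the upright metal sleeve clamped on it along its rail to the next station, the green one, so that it sits in the detent there, and let go of it. Do not let it run on to the yellow end station, and leave the other carrier, the one with the flat copper plate, where it is.

Things in the scene. Friction and masses are not known exactly. Their poses are not given: they have to be found in the camera images.
- sleeve_carrier (a joint): Travel in m of the carrier to push (0.8 kg). Starts at 0 to 0.07; 0.150 is the green detent, 0.250 the yellow one, end stop 0.262. Friction about 1.2 N; it stays where left. A spring plunger rides over pins: from 0.122 a push of 4 to 6 N is needed; past 0.140 it snaps forward into the detent and centres itself from within 9 mm either side; pushing it on out of the detent takes 7 N.
- sleeve_tab (a point): Centre of the rear face of that carrier's red push tab, 72 mm above the bench. y: direction of travel, z up, x across. Tab 50 mm wide (x), 12 mm thick (to +y), 44 mm tall (22 up, 22 down to the teal deck, 70 mm by 110 mm long). Behind it (-y) all is clear above 34 mm. 50 mm ahead of this face begins the clamp with the sleeve (44 mm across, top 112 mm up). Push this face with shut fingers.
- sleeve_station (a point): Green station of that carrier's rail: point on the rail's axis, 36 mm above the bench, y along the travel. In the detent the deck's centre (white lines) is over it, the tab's rear face 55 mm short of it. Marked by a green band and blocks on the rail's edges; yellow ones mark the end station 100 mm on. Rail: dark steel base 90 by 400 mm with a bright bar, fixed to the bench.
- plate_tab (a point): Rear face of the red push tab on the other carrier, which must stay put: built alike, on a like rail about 190 mm from the first (nearer to or farther from the robot, swapped at random), but carrying a flat square copper-coloured plate 66 mm wide, its top 72 mm above the bench, screw heads 8 mm higher. No red tab or deck of it may be pushed.

How it is judged:
By the outcome, as a careful person would: the job done as asked, in the order asked, and still so for the second after the job is handed in, with the robot touching nothing.
It also fails if it takes over 34 s, if anything falls off the work surface, if the arm or the gripper's body presses on something with over 40 N, if the wrist force passes 120 N, or if a joint passes its speed limit or range.

ROBOT

A 6-joint arm with a two-finger parallel gripper is mounted at the origin on the work surface. World frame = base frame: x ahead of the robot, y to its left, z up, the work surface at z = 0. Lengths are in mm, angles in degrees, forces in N, time in s.
With the tool pointing down it reaches from about 150 to 775 mm from the base axis. Payload 6.1 kg.
Tool frame: the origin (TCP) lies on the mounting face of the last link; the fingertips stand 173 mm ahead of it and the grasp point (between the pads) lies 155 mm ahead of it (arm.tips_ahead is the distance from the TCP to the fingertips, in mm); x points along the fingers, z is the direction in which the jaws open and shut, and the axes are right-handed (so a half turn about x gives the same grasp; the last joint's range is limited). The gripper opens to 85 mm and grips with 20 to 120 N. Pads are 22 mm wide; open, the fingers measure 114 mm over their backs; the gripper's body (76 mm by 85 mm) begins 54 mm behind the grasp point. The pads swing forward as they close: fully open they stand 13 mm farther back than shut.
Start: joints at [66.807, 7.208, -2.269, 80.523, 0, 90], TCP at [206.756, 482.557, 404.695] pointing down, gripper open.
Joint ranges: [-155.77, 155.77], [-54.66, 111.73], [-72.52, 77.12], [-102.08, 115.82], [-83.92, 84.16], [-180, 180]. Speed limits (degrees/s): [136.94, 136.94, 172.46, 180, 180, 180].

INTERFACE

Orientations are given as a 3x3 rotation matrix whose columns are the frame's x, y, z axes.
In Python, from station import arm gives the robot as it stands.
- The arm moves only by the shell command python3 -m pendant 'ROWS'. ROWS is text: rows parted by semicolons, each of 7 numbers parted by spaces: the opening, from 0 (shut) to 1 (fully open), then the shift along the world's x, y, z in cm, then the turn, a rotation vector about the world's x, y, z in degrees. A call has 1 to 8 rows; each row shifts and turns the commanded pose from where the row before left it; what a row does not reach is not made up. A row lasts 1/8 s, in which the tool goes at most 62.5 mm and 10.7 degrees, less where a joint would pass 70% of its speed; a pose out of reach is approached as far as the arm can. A call with a gripper value outside its range is refused whole. The fingers move at their own pace and stop on an object; the grip force is fixed at half the most. Time passes only in rows, so rows that do not move let the fingers close. It gives the time, the measured TCP pose, the force and the opening at its end, in the units of the state.
- arm.get_obs(): the state, without advancing time (a new reading comes with each control period).
- arm.grab_frame(name): name is "side" or "top"; returns the picture (420x560x3 uint8, red, green, blue); there is no depth.
- arm.camera_model(name): a dict with "camera_matrix" (3x3 intrinsics, pixels), "cam_to_world" (4x4, takes a point from camera to world coordinates). Camera axes: x right, y down, z forward; pixel columns grow to the right and rows downward; lengths in mm; the calibration is good to about 2 mm. A picture is of the moment at which its call begins. camera_model takes no time and is no camera call.
- arm.job_done(): hands the job in, once; it reports no verdict.
The state is a dict: "t": time; "qpos": joint angles; "qd": joint speeds; "tau": joint torques, N m; "tcp_pos": TCP position; "ee_rot": TCP orientation; "contact_force": force on the tool from outside, world axes, zero at the start; "wrist_torque": the same for the moment, N m; "width": finger opening in mm.
Only numpy, scipy, OpenCV 4.12 (cv2) and the standard library are available. Lean on these libraries where they do the work, as an engineer would, in place of code of your own. Each camera call takes 0.05 s, during which the arm holds its last target.

## Working session

There is one attempt and no reset: what is moved stays moved. The work goes in short steps, Python scripts to look and compute and a shell command to move; the robot and the scene stay as the last step left them, time stands still between calls to the robot, and variables do not carry over. Pictures are saved under pics/ and viewed, and the job is handed in when it is done.

```bash
mkdir -p pics
python3 - <<'E'
from station import arm
import cv2,numpy as np
for n in("side","top"):
    cv2.imwrite(f"pics/{n}0.png",arm.grab_frame(n)[:,:,::-1])
    m=arm.camera_model(n);print(n,np.round(m["camera_matrix"],1).tolist(),np.round(m["cam_to_world"],3).tolist())
o=arm.get_obs();print(o["t"],o["tcp_pos"],o["ee_rot"],o["width"])
E
```

```text
side [[522.3, 0.0, 275.2], [0.0, 522.3, 212.2], [0.0, 0.0, 1.0]] [[0.797, -0.464, 0.387, 243.713], [-0.604, -0.61, 0.512, -455.136], [-0.001, -0.642, -0.767, 686.997], [0.0, 0.0, 0.0, 1.0]]
top [[482.0, 0.0, 285.3], [0.0, 482.0, 212.4], [0.0, 0.0, 1.0]] [[-0.007, -0.983, 0.183, 393.551], [-1.0, 0.009, 0.007, -41.127], [-0.009, -0.183, -0.983, 903.552], [0.0, 0.0, 0.0, 1.0]]
0.1 [206.72519906 482.46327285 403.99291954] [[-5.53248468e-04 -9.19170932e-01  3.93858466e-01]
 [-1.36728491e-03  3.93858854e-01  9.19169916e-01]
 [-9.99998912e-01 -2.99873893e-05 -1.47467035e-03]] 85.38797676041995
```

View pics/side0.png

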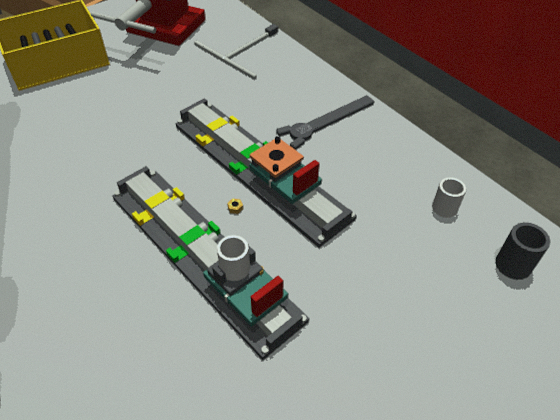

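View pics/top0.png

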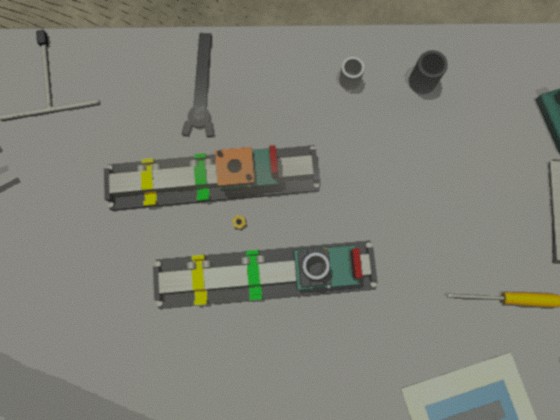

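The sleeve carrier is on the near rail: its red tab is at about (357,263) in the top view and (267,295) in the side view. Its green station is at (254,275) in the top view. The copper-plate carrier is on the far rail. Next I'll zoom in and measure.

```bash
cat > h.py <<'E'
import cv2,numpy as np
from station import arm
M={n:arm.camera_model(n) for n in("side","top")}
def ray(n,p):
    m=M[n];C=np.array(m["cam_to_world"]);d=C[:3,:3]@np.linalg.solve(np.array(m["camera_matrix"]),[p[0],p[1],1.]);return C[:3,3],d
def plane(n,p,z):
    o,d=ray(n,p);return o+d*(z-o[2])/d[2]
def tri(a,b):
    o1,d1=ray("side",a);o2,d2=ray("top",b)
    s=np.linalg.lstsq(np.c_[d1,-d2],o2-o1,rcond=None)[0]
    P=o1+s[0]*d1;Q=o2+s[1]*d2;return (P+Q)/2,np.linalg.norm(P-Q)
def masks(n,img):
    h=cv2.cvtColor(img,cv2.COLOR_BGR2HSV)
    R=((h[...,0]<6)|(h[...,0]>174))&(h[...,1]>150)&(h[...,2]>60)
    G=(abs(h[...,0].astype(int)-60)<12)&(h[...,1]>150)&(h[...,2]>80)
    Y=(abs(h[...,0].astype(int)-28)<6)&(h[...,1]>150)&(h[...,2]>100)
    return dict(R=R,G=G,Y=Y)
def blobs(n,img):
    for k,m in masks(n,img).items():
        c,_=cv2.findContours(m.astype(np.uint8),cv2.RETR_EXTERNAL,cv2.CHAIN_APPROX_NONE)
        for q in c:
            a=cv2.contourArea(q)
            if 25<a<2000:
                print(n,k,a,np.round(q.reshape(-1,2).mean(0),1),"box",np.round(cv2.boxPoints(cv2.minAreaRect(q)),1).tolist(),
                 "poly",cv2.approxPolyDP(q,2,True).reshape(-1,2).tolist())
E
python3 - <<'E'
from h import *
for n in M: blobs(n,cv2.imread(f"pics/{n}0.png"))
t=cv2.imread("pics/top0.png")[230:320,140:390];cv2.imwrite("pics/tz.png",cv2.resize(t,None,fx=3.2,fy=3.2,interpolation=cv2.INTER_CUBIC))
t=cv2.imread("pics/side0.png")[160:360,100:320];cv2.imwrite("pics/sz.png",cv2.resize(t,None,fx=3,fy=3,interpolation=cv2.INTER_CUBIC))
E
```

```text
side R 254.0 [265.8 289.9] box [[250.0, 297.0], [274.5, 272.5], [282.5, 280.5], [258.0, 305.0]] poly [[282, 280], [277, 276], [251, 298], [261, 302], [258, 300]]
side R 143.5 [305.5 169.1] box [[292.20001220703125, 173.8000030517578], [315.1000061035156, 158.60000610351562], [319.20001220703125, 164.8000030517578], [296.3999938964844, 180.10000610351562]] poly [[318, 163], [315, 160], [293, 175], [304, 175]]
side R 595.0 [171.5  22.5] box [[134.39999389648438, 18.299999237060547], [201.39999389648438, 2.9000000953674316], [207.60000610351562, 30.200000762939453], [140.60000610351562, 45.599998474121094]] poly [[203, 10], [188, 6], [187, 11], [171, 26], [163, 27], [140, 17], [135, 21], [155, 26], [165, 38], [168, 34], [178, 37], [197, 17], [199, 19], [197, 16], [200, 17], [198, 15]]
side G 161.5 [176.8 252.4] box [[165.5, 250.5], [175.5, 240.5], [188.0, 253.0], [178.0, 263.0]] poly [[188, 253], [180, 245], [173, 250], [166, 250], [173, 258], [177, 256], [178, 259]]
side G 241.0 [196.2 233.3] box [[177.6999969482422, 234.1999969482422], [206.89999389648438, 220.3000030517578], [212.399
[... 3750 characters left out ...]
196, 268], [192, 270], [194, 304], [206, 303], [201, 267], [204, 257]]
top Y 28.0 [240.  221.6] box [[235.0, 216.0], [244.0, 216.0], [244.0, 227.0], [235.0, 227.0]] poly [[237, 216], [235, 218], [241, 217], [243, 220], [240, 225], [235, 225], [240, 227], [244, 225], [244, 220]]
top Y 126.0 [149.8 198.7] box [[143.0, 192.0], [156.0, 192.0], [156.0, 205.0], [143.0, 205.0]] poly [[156, 194], [146, 193], [144, 205], [154, 204]]
top Y 195.0 [146.7 177.2] box [[141.0, 189.0], [141.0, 164.0], [151.0, 164.0], [151.0, 189.0]] poly [[150, 164], [141, 172], [142, 189], [151, 188]]
top Y 25.5 [147.2 160.4] box [[142.0, 159.0], [152.0, 159.0], [152.0, 162.0], [142.0, 162.0]] poly [[142, 160], [152, 161]]
```

View pics/tz.png

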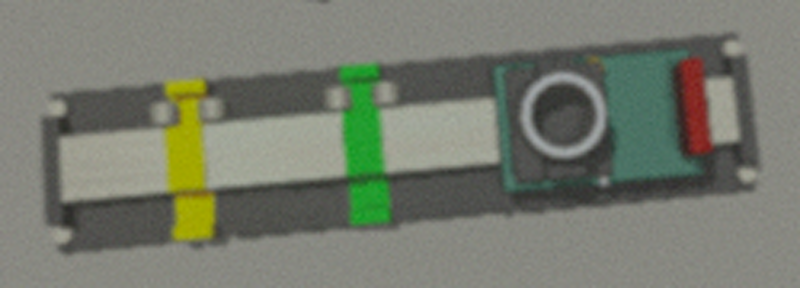

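View pics/sz.png

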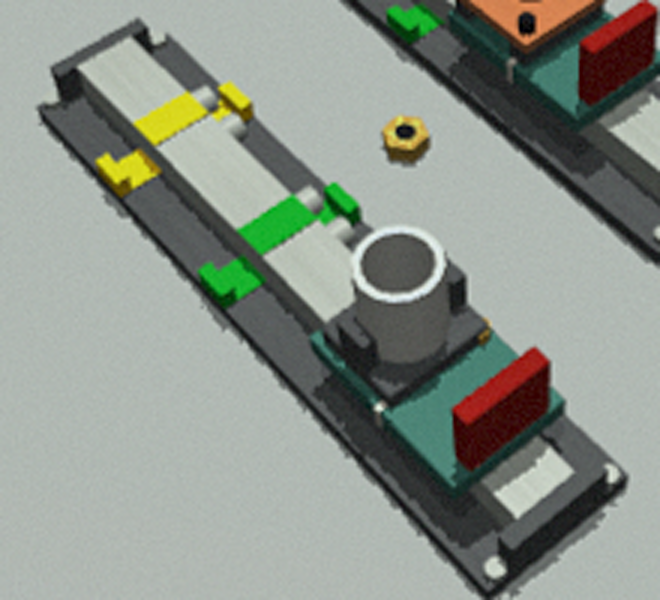

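The zooms show the rear tab edge clearly in both views, plus the corner screws and the green band. Now I'll triangulate these.

Run:
```python
from h import *
S=cv2.imread("pics/side0.png");T=cv2.imread("pics/top0.png")
for n,I,roi in(("side",S,(235,270,300,325)),("top",T,(340,240,372,285))):
    f=I.astype(int);m=((f[...,2]>45)&(f[...,2]>2.2*f[...,1])&(f[...,2]>2.2*f[...,0])).astype(np.uint8)
    x0,y0,x1,y1=roi;k=np.zeros_like(m);k[y0:y1,x0:x1]=m[y0:y1,x0:x1]
    q=max(cv2.findContours(k,0,1)[0],key=cv2.contourArea);print(n,cv2.approxPolyDP(q,1.5,True).reshape(-1,2).tolist())
sz=lambda x,y:(100+(x+.5)/3-.5,160+(y+.5)/3-.5)
tz=lambda x,y:(140+(x+.5)/3.2-.5,230+(y+.5)/3.2-.5)
for nm,a,b in(("tabL rear top",sz(457,411),tz(711,151)),("tabR rear top",sz(550,358),tz(703,58)),
 ("screw rear near",sz(495,567),tz(746,175)),("screw rear far",sz(613,475),tz(733,47)),("screw end far",sz(157,40),tz(57,107)),
 ("green bar left edge near",sz(239,234),tz(349,180)),("green bar near rear",sz(263,257),tz(384,177)),("green bar far rear",sz(317,217),tz(379,104)),("green bar far fwd",sz(293,197),tz(345,108)),
 ("yel near fwd",sz(135,124),tz(168,192)),("yel near rear",sz(158,144),tz(205,189))):
    P,e=tri(a,b);print(nm,np.round(P,1),round(e,1),"| top@36",np.round(plane("top",b,36)[:2],1),"side@36",np.round(plane("side",a,36)[:2],1))
```

```text
side [[278, 276], [251, 296], [252, 311], [255, 315], [259, 314], [281, 296], [282, 280]]
top [[354, 249], [356, 277], [359, 277], [361, 274], [358, 249]]
tabL rear top [ 431.5 -159.8  102.1] 4.1 | top@36 [ 436.7 -170.4] side@36 [ 450.6 -125.7]
tabR rear top [ 481.4 -158.8   95. ] 1.8 | top@36 [ 488.7 -167.8] side@36 [ 504.1 -128.9]
screw rear near [ 423.6 -192.8   15.2] 0.8 | top@36 [ 423.3 -189.4] side@36 [ 417.7 -200.8]
screw rear far [ 497.  -188.4   13.8] 0.8 | top@36 [ 494.8 -184.9] side@36 [ 488.3 -197.1]
screw end far [464.7 203.   12.1] 2.6 | top@36 [464. 196.] side@36 [455.7 180.1]
green bar left edge near [422.4  31.6  32.9] 0.3 | top@36 [422.2  31.4] side@36 [421.7  29.3]
green bar near rear [424.4  11.9  32.1] 1.3 | top@36 [423.7  11.9] side@36 [424.    8.9]
green bar far rear [462.8  15.7  33.1] 3.7 | top@36 [464.3  14.8] side@36 [460.1  14.2]
green bar far fwd [460.3  35.   32.8] 4.5 | top@36 [462.2  33.9] side@36 [457.1  33.3]
yel near fwd [416.  132.9  32.7] 0.8 | top@36 [416.3 132.1] side@36 [414.8 130.1]
yel near rear [418.2 111.9  33.4] 0.8 | top@36 [417.8 111.6] side@36 [417.9 109.5]
```

Measurements agree well enough:

| Item | Result |
|---|---|
| Tab rear face centre | about (456, -160), top about 95–100 mm up |
| Green station | about (442.5, 22.5) |
| Rail yaw | about 4.7° (travel ≈ (-0.08, 0.997)) |
| Push needed | about 127 mm |

I'll go behind the tab with the fingers shut and the jaws across the travel.

```bash
python3 -m pendant '0 2 -5 0 0 0 -8;0 2 -5 0 0 0 -8;0 2 -5 0 0 0 -8;0 2 -5 0 0 0 -8;0 2 -5 0 0 0 -8;0 2 -5 0 0 0 -8;0 2 -5 0 0 0 -8;0 2 -5 0 0 0 -6'
```

```text
t: 1.1
tcp_pos: [366.9, 80.8, 404.6]
ee_rot: [[0.0, -0.08, 0.997], [0.0, 0.997, 0.08], [-1.0, 0.0, 0.0]]
contact_force: [0.4, 0.7, 0.2]
width: 0.2
```

```bash
python3 -m pendant '0 1.5 -4.5 0 0 0 0;0 1.5 -4.5 0 0 0 0;0 1.5 -4.5 0 0 0 0;0 1.5 -4.5 0 0 0 0;0 1.6 -5 0 0 0 0;0 1.6 -5 0 0 0 0;0 0 0 -4 0 0 0;0 0 0 -4 0 0 0'
python3 - <<'E'
from h import *
for n in("side","top"): cv2.imwrite(f"pics/{n}1.png",arm.grab_frame(n)[:,:,::-1])
E
```

```text
t: 2.1
tcp_pos: [458.8, -198.4, 323.3]
ee_rot: [[-0.0, -0.082, 0.997], [0.0, 0.997, 0.082], [-1.0, 0.0, -0.0]]
contact_force: [0.7, -0.2, -0.2]
width: 0.3
```

View pics/side1.png

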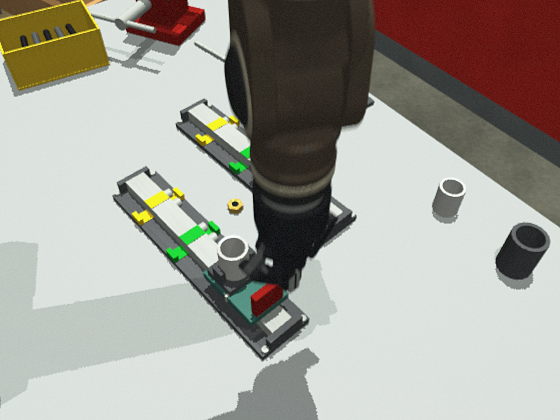

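View pics/top1.png

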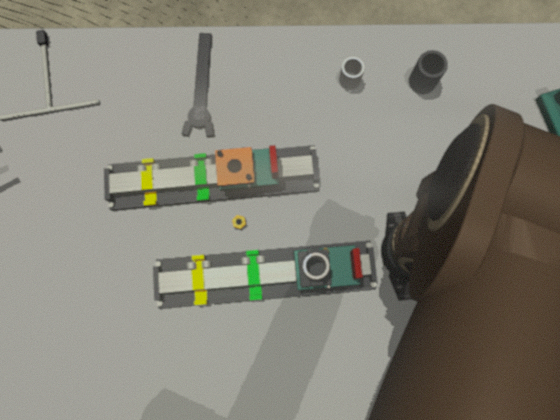

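Both views show the gripper high and behind the sleeve carrier's tab, with the tab at (357,263) in the top view and nothing in the way. I'll descend, then approach gently.

```bash
python3 -m pendant '0 0 0 -3 0 0 0;0 0 0 -3 0 0 0;0 0 0 -2 0 0 0;0 0 0 -0.8 0 0 0;0 0 0 0 0 0 0;0 -0.1 1 0 0 0 0;0 0 0 0 0 0 0'
python3 - <<'E'
from h import *
for n in("side","top"): cv2.imwrite(f"pics/{n}2.png",arm.grab_frame(n)[:,:,::-1])
t=cv2.imread("pics/side2.png")[160:360,180:400];cv2.imwrite("pics/sz2.png",cv2.resize(t,None,fx=3,fy=3))
E
```

```text
t: 3.08
tcp_pos: [457.9, -186.9, 237.6]
ee_rot: [[0.001, -0.085, 0.996], [-0.0, 0.996, 0.085], [-1.0, -0.0, 0.001]]
contact_force: [0.1, -0.3, 0.3]
width: -0.2
```

View pics/sz2.png

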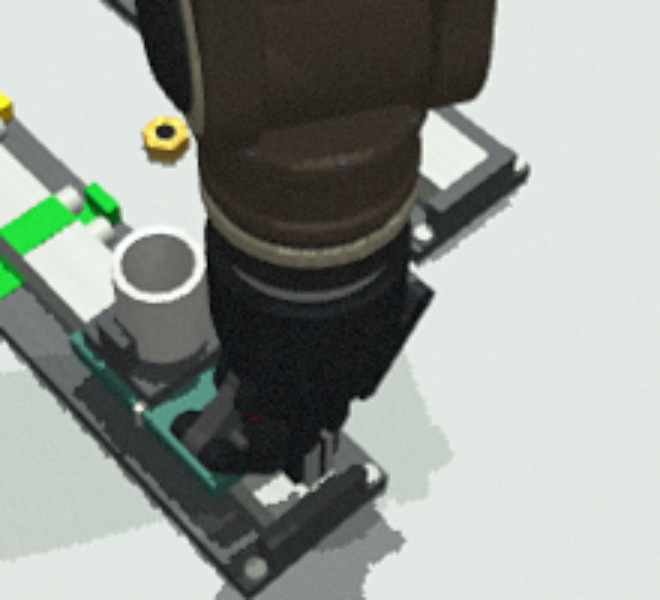

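The fingers stand behind the tab, the tips are at about z = 65 and there is no contact force. I'll approach in small steps.

```bash
python3 -m pendant '0 -0.1 1 0 0 0 0;0 0 0 0 0 0 0'; python3 -m pendant '0 0 0.5 0 0 0 0;0 0 0 0 0 0 0';python3 -m pendant '0 0 0.5 0 0 0 0;0 0 0 0 0 0 0';python3 -m pendant '0 -0.1 0.5 0 0 0 0;0 0 0 0 0 0 0'; python3 -m pendant '0 0 0.5 0 0 0 0;0 0 0 0 0 0 0'
```

```text
t: 3.42
tcp_pos: [456.6, -176.8, 236.7]
ee_rot: [[-0.0, -0.085, 0.996], [0.0, 0.996, 0.085], [-1.0, 0.0, -0.0]]
contact_force: [0.4, -0.1, 0.3]
width: 0.3
t: 3.68
tcp_pos: [456.7, -172.2, 236.7]
ee_rot: [[-0.0, -0.084, 0.996], [0.0, 0.996, 0.084], [-1.0, 0.0, -0.0]]
contact_force: [-0.1, -0.0, -0.1]
width: -0.1
t: 3.92
tcp_pos: [456.7, -167.2, 236.7]
ee_rot: [[-0.0, -0.084, 0.996], [0.0, 0.996, 0.084], [-1.0, 0.0, 0.0]]
contact_force: [0.0, -0.3, 0.2]
width: -0.2
t: 4.18
tcp_pos: [455.6, -162.1, 236.7]
ee_rot: [[-0.0, -0.084, 0.996], [0.0, 0.996, 0.084], [-1.0, 0.0, -0.0]]
contact_force: [-0.0, 0.9, 0.1]
width: -0.1
t: 4.42
tcp_pos: [455.7, -157.1, 236.7]
ee_rot: [[-0.0, -0.084, 0.996], [0.001, 0.996, 0.084], [-1.0, 0.001, -0.0]]
contact_force: [-0.0, -0.1, -0.2]
width: 0.2
```

Run:
```python
from h import *
for n in("side","top"): cv2.imwrite(f"pics/{n}3.png",arm.grab_frame(n)[:,:,::-1])
I=cv2.imread("pics/top3.png")
t=I[230:320,200:450];cv2.imwrite("pics/tz3.png",cv2.resize(t,None,fx=3.2,fy=3.2,interpolation=cv2.INTER_CUBIC))
```

```text
(no output)
```

View pics/tz3.png

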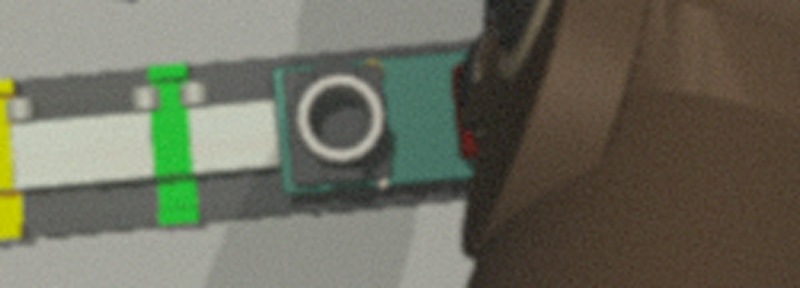

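The carrier has moved about 16 mm already, and its deck's front edge is at about (286,252) in full-image pixels. I'll measure the remaining travel from the teal deck's front edge against the green band.

```bash
cat >> h.py <<'E'
D=np.array([-0.082,0.9966]);ST=np.array([442.5,22.5])
def deck(n,img,thr=None):
    h=cv2.cvtColor(img,cv2.COLOR_BGR2HSV)
    m=(abs(h[...,0].astype(int)-82)<10)&(h[...,1]>80)&(h[...,2]>40)
    m=m.astype(np.uint8)
    if n=="top": m[:225]=0; m[330:]=0; m[:,:150]=0;m[:,400:]=0
    else: m[:200]=0; m[:,:100]=0; m[:,320:]=0
    ys,xs=np.nonzero(m); P=np.array([plane(n,(x,y),50)[:2] for x,y in zip(xs,ys)])
    s=(P-ST)@D; c=(P-ST)@np.array([D[1],-D[0]])
    return s,c
def front(n,img):
    s,c=deck(n,img)
    bins=[np.sort(s[(c>=a)&(c<a+4)])[-2] for a in range(-28,28,4) if ((c>=a)&(c<a+4)).sum()>4]
    return np.median(bins)+.5, np.round(bins,0), np.percentile(c,[1,99]).round(1), s.min().round(1)
E
python3 - <<'E'
from h import *
for k in(0,3):
  for n in("top","side"): print(k,n,*front(n,cv2.imread(f"pics/{n}{k}.png")))
for n in ("top",):
  m=masks(n,cv2.imread("pics/top0.png"))["G"];m[:230]=0
  ys,xs=np.nonzero(m);P=np.array([plane(n,(x,y),34)[:2] for x,y in zip(xs,ys)]);s=(P-ST)@D;c=(P-ST)@[D[1],-D[0]]
  q=abs(c)<18;print("green s",np.percentile(s[q],[2,50,98]),"c",np.percentile(c[q],[2,98]))
E
```

```text
0 top -76.87535897360914 [-78. -75. -77. -78. -78. -79. -77. -78. -76. -78. -77. -77. -76. -76.] [-33.1  33.8] -181.7
0 side -133.59857836450487 [-134. -134. -134. -134. -134. -134. -134. -134. -134. -134. -134. -134.
 -134. -137.] [-39.2 152.6] -189.1
3 top -60.93824853011278 [ -61.  -61.  -62.  -62. -122.  -61.  -61.  -62.  -62.  -62.  -61.  -63.
  -60.  -60.] [-33.2  33.8] -166.3
3 side -167.95982808111157 [-149. -152. -168. -169. -169. -130. -169.] [-39.5  27.5] -173.6
green s [-7.19863964  1.51611464 10.06470109] c [-16.92186757  17.12392497]
```

Top view: the front edge went from -77 to -61 mm and needs to reach about +56 relative to the green band, so about 117 mm remain. I'll push 80 mm steadily, then creep.

```bash
python3 -m pendant '0 -0.1 1 0 0 0 0;0 0 1 0 0 0 0;0 -0.1 1 0 0 0 0;0 -0.1 1 0 0 0 0;0 -0.1 1 0 0 0 0;0 -0.1 1 0 0 0 0;0 0 1 0 0 0 0;0 -0.1 1 0 0 0 0'
python3 -m pendant '0 0 0 0 0 0 0'
python3 - <<'E'
from h import *
for n in("side","top"): cv2.imwrite(f"pics/{n}4.png",arm.grab_frame(n)[:,:,::-1])
print(front("top",cv2.imread("pics/top4.png")))
I=cv2.imread("pics/top4.png")
t=I[230:320,150:400];cv2.imwrite("pics/tz4.png",cv2.resize(t,None,fx=3.2,fy=3.2,interpolation=cv2.INTER_CUBIC))
E
```

```text
t: 5.52
tcp_pos: [449.6, -76.8, 236.7]
ee_rot: [[-0.0, -0.084, 0.996], [-0.0, 0.996, 0.084], [-1.0, 0.0, -0.0]]
contact_force: [0.7, -1.7, -0.2]
width: -0.2
t: 5.65
tcp_pos: [449.6, -76.6, 236.7]
ee_rot: [[-0.0, -0.085, 0.996], [0.001, 0.996, 0.085], [-1.0, 0.001, -0.0]]
contact_force: [0.4, -0.6, -0.6]
width: 0.3
(np.float64(nan), array([], dtype=float64), array([-33.7,  34.3]), np.float64(-4.2))
  return _methods._mean(a, axis=axis, dtype=dtype,
  ret = ret.dtype.type(ret / rcount)
```

View pics/tz4.png

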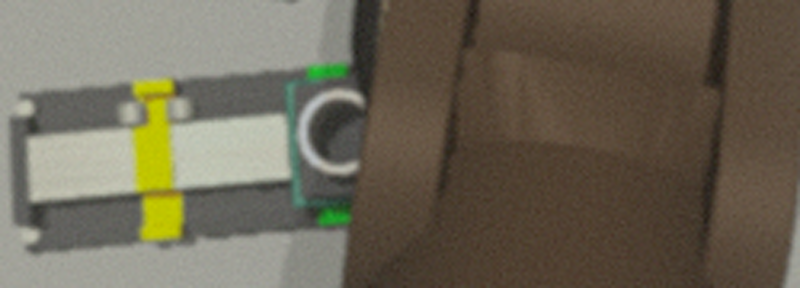

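The front edge is at about px (240,256), roughly +20 mm past the green line, and the sleeve is still upright. About 37 mm remain (q ≈ 0.113). I'll creep forward and read the force.

```bash
python3 -m pendant '0 0 0.3 0 0 0 0;0 0 0.3 0 0 0 0'; for i in 1; do :; done; python3 -m pendant '0 -0.1 0.3 0 0 0 0'; python3 -m pendant '0 0 0.3 0 0 0 0';python3 -m pendant '0 0 0.3 0 0 0 0';python3 -m pendant '0 0 0.3 0 0 0 0'; python3 -m pendant '0 -0.1 0.3 0 0 0 0'
```

```text
t: 6.0
tcp_pos: [449.7, -71.6, 236.6]
ee_rot: [[-0.0, -0.083, 0.997], [-0.001, 0.997, 0.083], [-1.0, -0.0, -0.0]]
contact_force: [-0.4, -2.4, 1.1]
width: -0.2
t: 6.12
tcp_pos: [449.2, -69.0, 236.8]
ee_rot: [[0.001, -0.083, 0.997], [-0.003, 0.997, 0.083], [-1.0, -0.003, 0.001]]
contact_force: [4.2, -11.5, -3.9]
width: -0.1
t: 6.25
tcp_pos: [449.2, -67.4, 236.8]
ee_rot: [[0.001, -0.082, 0.997], [-0.01, 0.997, 0.082], [-1.0, -0.01, -0.0]]
contact_force: [2.1, -23.1, -3.5]
width: -0.1
t: 6.38
tcp_pos: [449.2, -65.8, 236.9]
ee_rot: [[0.0, -0.08, 0.997], [-0.016, 0.997, 0.08], [-1.0, -0.016, -0.001]]
contact_force: [0.3, -30.3, -3.5]
width: 0.1
t: 6.5
tcp_pos: [448.9, -61.7, 236.8]
ee_rot: [[-0.0, -0.081, 0.997], [-0.009, 0.997, 0.081], [-1.0, -0.009, -0.001]]
contact_force: [-0.9, -11.8, -0.7]
width: -0.4
t: 6.62
tcp_pos: [448.2, -57.7, 236.8]
ee_rot: [[0.001, -0.082, 0.997], [-0.005, 0.997, 0.082], [-1.0, -0.005, 0.001]]
contact_force: [3.1, -7.0, -3.9]
width: -0.4
```

The force reached 30 N, well above the plunger's 4–6 N, and then fell to 7. I'll look before going on.

Run:
```python
from h import *
for n in("side","top"): cv2.imwrite(f"pics/{n}5.png",arm.grab_frame(n)[:,:,::-1])
o=arm.get_obs();print(o["t"],o["contact_force"],o["wrist_torque"],o["tcp_pos"])
a=cv2.resize(cv2.imread("pics/side5.png")[110:310,100:360],None,fx=3,fy=3,interpolation=cv2.INTER_CUBIC);cv2.imwrite("pics/sz5.png",a)
t=cv2.imread("pics/top5.png")[230:320,150:400];cv2.imwrite("pics/tz5.png",cv2.resize(t,None,fx=3.2,fy=3.2,interpolation=cv2.INTER_CUBIC))
```

```text
6.725 [ 1.35390608 -2.8941559  -1.68925725] [-0.47918964 -0.32534031 -0.0022872 ] [448.0577897  -56.74793624 236.79058272]
```

View pics/sz5.png

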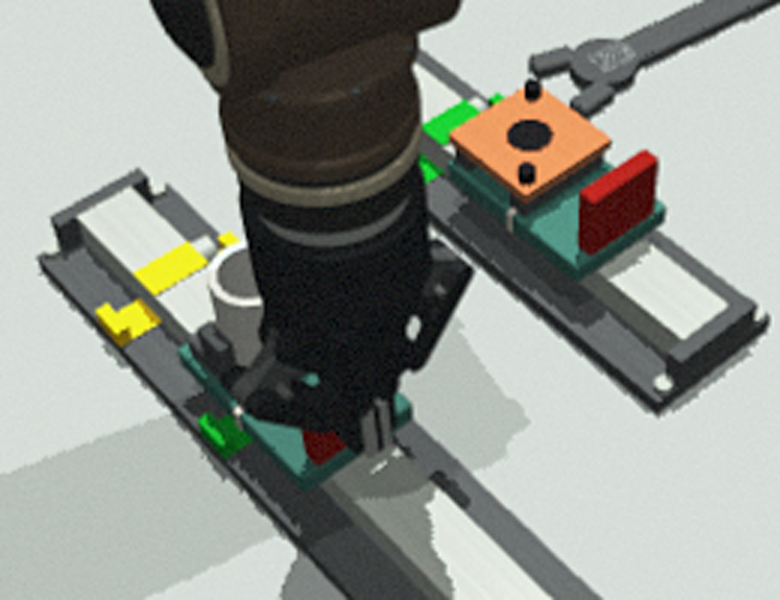

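View pics/tz5.png

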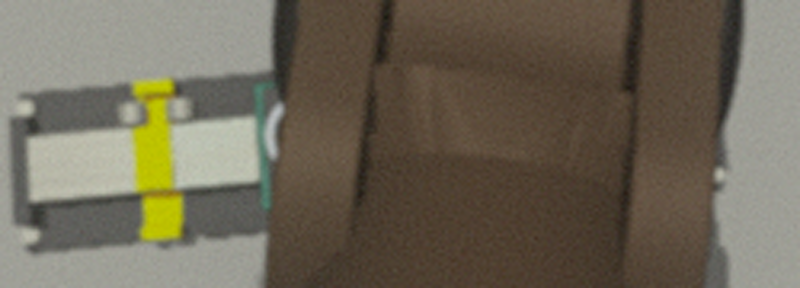

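The contact is still at the fingertips on the tab (lever about 165 mm), the sleeve is upright, and the plate carrier hasn't moved. I'll use the white deck-centre mark in the side view against the green blocks to find where the carrier stands.

Run:
```python
from h import *
sz=lambda x,y:(100+(x+.5)/3-.5,160+(y+.5)/3-.5)
tz=lambda x,y:(140+(x+.5)/3.2-.5,230+(y+.5)/3.2-.5)
P,e=tri(sz(378,410),tz(603,181));print("mark0",P.round(1),e)
z=P[2]
S=lambda P:float((P[:2]-ST)@D)
b=(100+(238.5)/3-.5,110+(410.5)/3-.5)
for zz in(z,50,46):
  print(zz,S(plane("side",sz(378,410),zz)),S(plane("side",b,zz)), "top0",S(plane("top",tz(603,181),zz)))
T=lambda x,y:(150+(x+.5)/3.2-.5,230+(y+.5)/3.2-.5)
for p in(((290,90),(297,200)),((257,92),(266,205))): print([round(S(plane("top",T(*q),50)),1) for q in p])
# green band in side at z 36: near bar, from start picture
for q in((239,234),(263,257),(317,217),(293,197)): print("g",round(S(plane("side",sz(*q),33)),1))
# green block in side now vs before
for q in((205,265),(222,303),(258,285)): print(np.round(plane("side",sz(*q),20),1))
```

```text
mark0 [ 419.1 -108.6   46.7] 2.4687715594246855
46.68774986608304 -128.22264597324255 -12.476560963870018 top0 -129.2683354451641
50 -129.9374023022204 -14.790059004949464 top0 -128.99824202724866
46 -127.8665969467686 -11.996190248010421 top0 -129.32441717344275
[20.6, 21.1]
[38.9, 38.2]
g 10.6
g -10.0
g -7.7
g 11.7
[401.4  34.3  20. ]
[396.4   7.8  20. ]
[417.    6.3  20. ]
```

The two views put the mark 14–18 mm short of the band, so q is about 0.132–0.136, inside the plunger zone. I'll go on in smaller steps and watch the force.

```bash
python3 -m pendant '0 0 0.1 0 0 0 0;0 0 0 0 0 0 0'; python3 -m pendant '0 0 0.1 0 0 0 0;0 0 0 0 0 0 0';python3 -m pendant '0 0 0.1 0 0 0 0;0 0 0 0 0 0 0';python3 -c "
from station import arm
o=arm.get_obs();print(o['wrist_torque'])"
```

```text
t: 6.98
tcp_pos: [448.0, -55.8, 236.8]
ee_rot: [[0.001, -0.083, 0.997], [-0.002, 0.997, 0.083], [-1.0, -0.002, 0.001]]
contact_force: [0.9, -5.0, -1.9]
width: -0.0
t: 7.22
tcp_pos: [447.9, -54.6, 236.8]
ee_rot: [[0.0, -0.084, 0.996], [-0.001, 0.996, 0.084], [-1.0, -0.001, 0.0]]
contact_force: [1.7, -4.1, -0.6]
width: -0.0
t: 7.48
tcp_pos: [447.9, -53.3, 236.8]
ee_rot: [[0.0, -0.084, 0.996], [0.0, 0.996, 0.084], [-1.0, 0.0, 0.0]]
contact_force: [1.3, -2.7, 0.0]
width: -0.3
[-0.54468668 -0.37125163 -0.01632286]
```

```bash
python3 -m pendant '0 0 0.1 0 0 0 0;0 0 0 0 0 0 0'; python3 -m pendant '0 0 0.1 0 0 0 0;0 0 0 0 0 0 0';python3 -m pendant '0 0 0.1 0 0 0 0;0 0 0 0 0 0 0'
python3 - <<'E'
from h import *
for n in("side","top"): cv2.imwrite(f"pics/{n}6.png",arm.grab_frame(n)[:,:,::-1])
a=cv2.resize(cv2.imread("pics/side6.png")[110:310,100:360],None,fx=3,fy=3,interpolation=cv2.INTER_CUBIC);cv2.imwrite("pics/sz6.png",a)
t=cv2.imread("pics/top6.png")[230:320,150:400];cv2.imwrite("pics/tz6.png",cv2.resize(t,None,fx=3.2,fy=3.2,interpolation=cv2.INTER_CUBIC))
E
```

```text
t: 7.72
tcp_pos: [447.8, -52.2, 236.7]
ee_rot: [[0.0, -0.084, 0.996], [0.001, 0.996, 0.084], [-1.0, 0.001, 0.0]]
contact_force: [1.1, -0.7, 0.2]
width: -0.1
t: 7.98
tcp_pos: [447.6, -51.2, 236.7]
ee_rot: [[-0.0, -0.084, 0.996], [0.001, 0.996, 0.084], [-1.0, 0.001, -0.0]]
contact_force: [1.1, -0.8, -0.3]
width: 0.0
t: 8.22
tcp_pos: [447.6, -50.2, 236.6]
ee_rot: [[-0.0, -0.084, 0.996], [0.001, 0.996, 0.084], [-1.0, 0.001, -0.0]]
contact_force: [0.1, -1.5, 0.2]
width: -0.1
```

View pics/sz6.png

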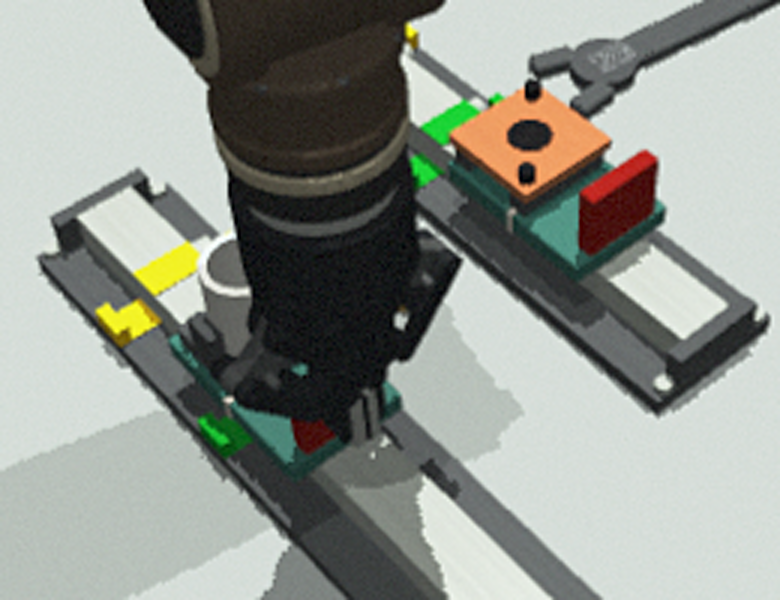

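View pics/tz6.png

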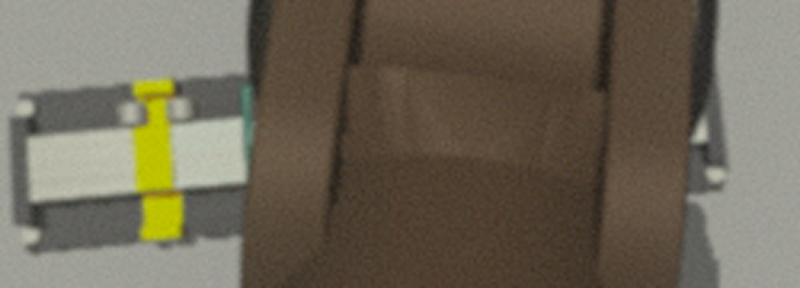

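The white mark is at zoom (229,400), about 8–10 mm short of the band, with the force now about 1 N. The carrier is near the crest, so I'll continue in 1 mm steps and watch for the snap.

```bash
python3 -m pendant '0 0 0.1 0 0 0 0;0 0 0 0 0 0 0'; python3 -m pendant '0 0 0.1 0 0 0 0;0 0 0 0 0 0 0';python3 -m pendant '0 0 0.1 0 0 0 0;0 0 0 0 0 0 0'
python3 - <<'E'
from h import *
for n in("side","top"): cv2.imwrite(f"pics/{n}7.png",arm.grab_frame(n)[:,:,::-1])
a=cv2.resize(cv2.imread("pics/side7.png")[110:310,100:360],None,fx=3,fy=3,interpolation=cv2.INTER_CUBIC);cv2.imwrite("pics/sz7.png",a)
E
```

```text
t: 8.57
tcp_pos: [447.6, -49.4, 236.5]
ee_rot: [[-0.001, -0.084, 0.996], [0.0, 0.996, 0.084], [-1.0, 0.0, -0.001]]
contact_force: [-0.7, -1.0, 0.5]
width: -0.1
t: 8.82
tcp_pos: [447.8, -48.3, 236.7]
ee_rot: [[0.0, -0.084, 0.996], [0.001, 0.996, 0.084], [-1.0, 0.001, 0.0]]
contact_force: [0.1, -0.1, -1.1]
width: -0.1
t: 9.07
tcp_pos: [447.9, -47.3, 236.7]
ee_rot: [[0.0, -0.084, 0.996], [0.001, 0.996, 0.084], [-1.0, 0.001, 0.0]]
contact_force: [0.6, -0.2, 0.4]
width: 0.2
```

View pics/sz7.png

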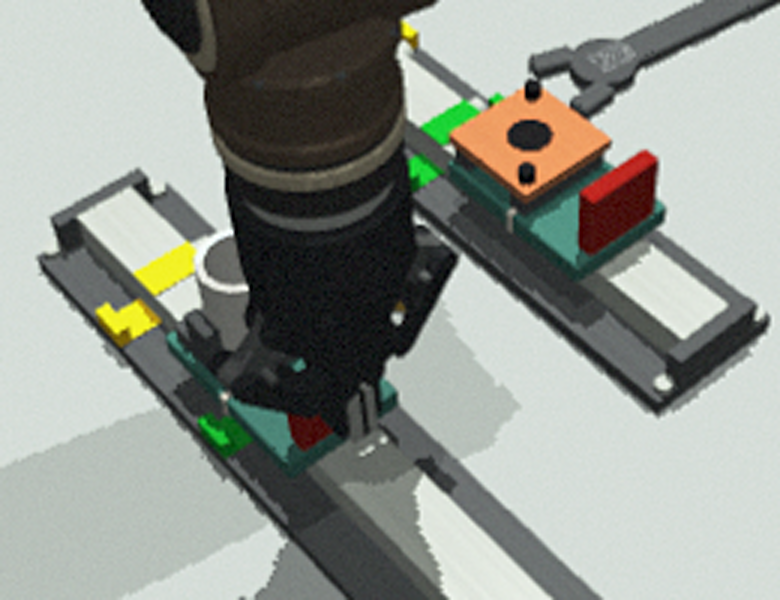

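```bash
python3 - <<'E'
from h import *
S=lambda P:float((P[:2]-ST)@D)
for p in((238,410),(229,400),(225,396)):
  b=(100+(p[0]+.5)/3-.5,110+(p[1]+.5)/3-.5);print([round(S(plane("side",b,z)),1) for z in(46.7,50)])
E
python3 -m pendant '0 0 0.1 0 0 0 0;0 0 0 0 0 0 0'; python3 -m pendant '0 0 0.1 0 0 0 0;0 0 0 0 0 0 0'
```

```text
[-12.5, -14.8]
[-4.3, -6.6]
[-0.8, -3.2]
t: 9.43
tcp_pos: [447.8, -46.3, 236.7]
ee_rot: [[0.0, -0.084, 0.996], [0.0, 0.996, 0.084], [-1.0, 0.0, 0.0]]
contact_force: [-0.1, 0.8, -0.5]
width: -0.1
t: 9.68
tcp_pos: [447.8, -45.4, 236.7]
ee_rot: [[0.0, -0.084, 0.996], [0.0, 0.996, 0.084], [-1.0, 0.0, 0.0]]
contact_force: [0.6, -0.2, -0.2]
width: -0.2
```

The force is zero and the mark moved farther than the tool did (11.7 against 9.4 mm), so it seems to have snapped in. I'll back off straight, rise, and verify with clear views.

```bash
python3 -m pendant '0 0 -1 0 0 0 0;0 0.3 -3 0 0 0 0;0 0.3 -3 0 0 0 0;0 0 -3 3 0 0 0;0 0 -3 5 0 0 0;0 0 -5 5 0 0 0;0 0 -5 0 0 0 0;0 0 -5 0 0 0 0'; python3 -m pendant '0 0 -5 0 0 0 0;0 0 -5 0 0 0 0;0 0 0 0 0 0 0'
python3 - <<'E'
from h import *
for n in("side","top"): cv2.imwrite(f"pics/{n}8.png",arm.grab_frame(n)[:,:,::-1])
print(front("top",cv2.imread("pics/top8.png")))
t=cv2.imread("pics/top8.png")[130:320,90:390];cv2.imwrite("pics/tz8.png",cv2.resize(t,None,fx=2.6,fy=2.6,interpolation=cv2.INTER_CUBIC))
a=cv2.resize(cv2.imread("pics/side8.png")[110:310,100:360],None,fx=3,fy=3,interpolation=cv2.INTER_CUBIC);cv2.imwrite("pics/sz8.png",a)
E
```

```text
t: 10.68
tcp_pos: [453.4, -321.8, 361.8]
ee_rot: [[0.002, -0.084, 0.996], [-0.001, 0.996, 0.084], [-1.0, -0.001, 0.002]]
contact_force: [0.8, -0.4, 0.4]
width: -0.3
t: 11.05
tcp_pos: [452.9, -423.2, 359.6]
ee_rot: [[-0.001, -0.08, 0.997], [0.0, 0.997, 0.08], [-1.0, 0.0, -0.001]]
contact_force: [-0.4, 0.8, -0.9]
width: -0.1
(np.float64(-8.198724774289154), array([ -8.,  -8.,  -9., -11., -11.,  -8., -12.,  -9.,  -9.,  -8., -10.,
        -8.,  50., -11.]), array([-33. ,  34.3]), np.float64(-55.2))
```

View pics/sz8.png

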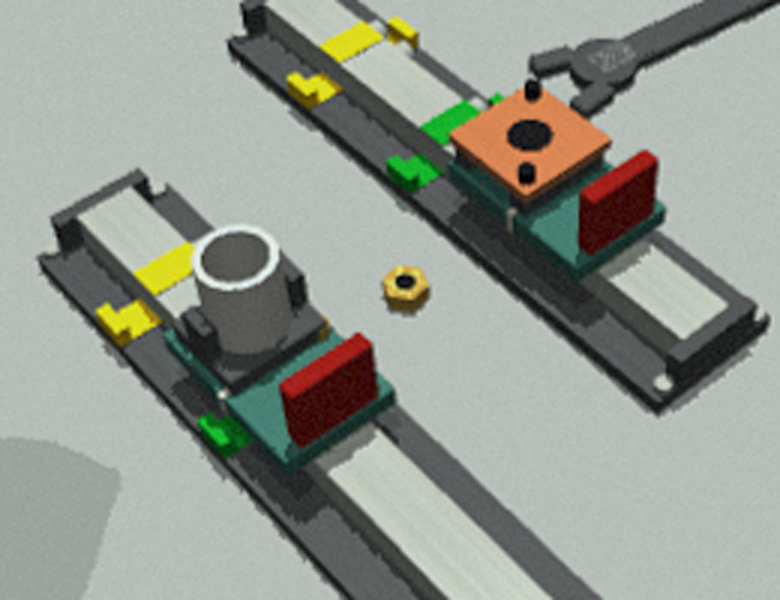

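View pics/tz8.png

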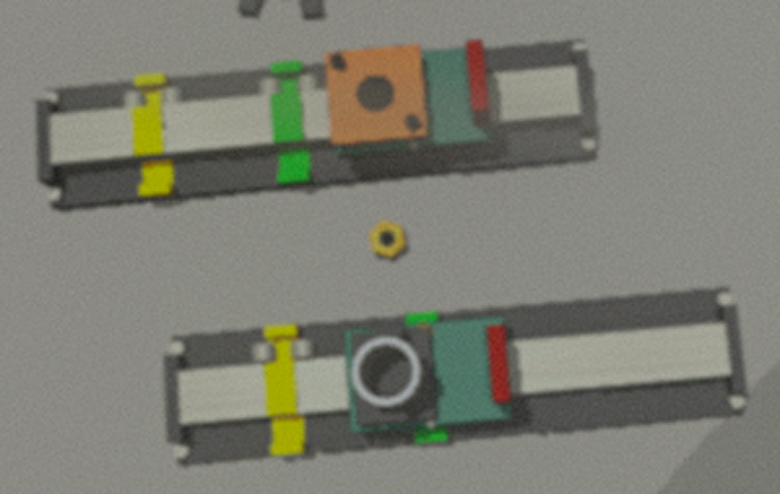

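The clear views show the sleeve carrier over the green blocks (top zoom at (422,319) and (430,435)). The sleeve is upright, the yellow station is free and the plate carrier hasn't moved. I'll put numbers on it from both views.

Run:
```python
from h import *
T0=cv2.imread("pics/top0.png");T8=cv2.imread("pics/top8.png");S8=cv2.imread("pics/side8.png");S0=cv2.imread("pics/side0.png")
S=lambda P:float((P[:2]-ST)@D)
# ring displacement by template matching, subpixel upsample
def match(A,B,box,n,z):
    x0,y0,x1,y1=box;k=6
    t=cv2.resize(A[y0:y1,x0:x1],None,fx=k,fy=k,interpolation=cv2.INTER_CUBIC);b=cv2.resize(B,None,fx=k,fy=k,interpolation=cv2.INTER_CUBIC)
    r=cv2.matchTemplate(b,t,cv2.TM_CCOEFF_NORMED);_,v,_,l=cv2.minMaxLoc(r)
    c=np.array([(x0+x1)/2,(y0+y1)/2]);d=np.array(l)/k-[x0,y0]
    print(n,"match",round(v,3),d.round(2),"move",round(S(plane(n,c+d,z))-S(plane(n,c,z)),1))
match(T0,T8,(300,250,332,283),"top",112)
match(S0,S8,(215,233,253,262),"side",112)
match(T0,T8,(215,147,280,190),"top",72); match(S0,S8,(245,135,322,190),"side",72)
# absolute now
tz=lambda x,y:(90+(x+.5)/2.6-.5,130+(y+.5)/2.6-.5); sz=lambda x,y:(100+(x+.5)/3-.5,110+(y+.5)/3-.5)
a,b=sz(222,393),tz(432,424);P,e=tri(a,b);print("mark",P.round(1),round(e,1),"S",round(S(P),1))
# tab rear top corners
for a,b in((sz(285,387),tz(510,402)),(sz(376,343),tz(503,325))):
    P,e=tri(a,b);print("tab rear",P.round(1),round(e,1),"S",round(S(P),1))
for q in((345,335),(352,430)): print("front",round(S(plane("top",tz(*q),50)),1))
for q in((505,318),(512,415)): print("rear deck",round(S(plane("top",tz(*q),50)),1))
```

```text
top match 0.877 [-77.67   7.  ] move 127.4
side match 0.666 [-54.67 -53.67] move 130.4
top match 0.992 [0. 0.] move 0.0
side match 0.998 [0. 0.] move 0.0
mark [408.8  17.9  51.1] 2.0 S -1.8
tab rear [421.  -34.8 102.1] 2.4 S -55.4
tab rear [472.  -31.1  92.1] 0.3 S -55.8
front 52.3
front 51.8
rear deck -57.3
rear deck -56.2
```

The carrier moved about 128 mm and the plate carrier 0.0. Deck centre reads -2.4 to -0.6 mm against a station at +0.5 to +1.3, so it is within about 1–4 mm of the detent. A gentle low-force nudge will confirm it is seated by whether the spring resists.

```bash
python3 -m pendant '0 0 5 0 0 0 0;0 0 5 0 0 0 0;0 0 5 0 0 0 0;0 0 6 0 0 0 0;0 0 6 0 0 0 0;0 -0.2 6 -3 0 0 0;0 -0.2 0 -5 0 0 0;0 -0.1 0 -4.2 0 0 0'; python3 -m pendant '0 0 1.5 0 0 0 0;0 0 1.5 0 0 0 0;0 0 0 0 0 0 0'
```

```text
t: 12.15
tcp_pos: [447.9, -91.7, 240.1]
ee_rot: [[0.001, -0.088, 0.996], [-0.0, 0.996, 0.088], [-1.0, -0.0, 0.001]]
contact_force: [1.5, -0.5, -0.8]
width: 0.3
t: 12.52
tcp_pos: [449.6, -62.6, 243.1]
ee_rot: [[0.003, -0.086, 0.996], [-0.0, 0.996, 0.086], [-1.0, -0.001, 0.003]]
contact_force: [0.5, -0.1, 0.0]
width: 0.1
```

```bash
python3 -m pendant '0 0 0.7 0 0 0 0;0 -0.1 0.7 -0.4 0 0 0;0 0 0 0 0 0 0'; python3 -m pendant '0 0 0.2 0 0 0 0;0 0 0 0 0 0 0'; python3 -m pendant '0 0 0.1 0 0 0 0;0 0 0 0 0 0 0';python3 -m pendant '0 0 0.1 0 0 0 0;0 0 0 0 0 0 0'
```

```text
t: 12.9
tcp_pos: [447.7, -49.5, 236.7]
ee_rot: [[-0.001, -0.084, 0.996], [0.0, 0.996, 0.084], [-1.0, 0.0, -0.001]]
contact_force: [0.3, 0.2, 0.2]
width: 0.0
t: 13.15
tcp_pos: [447.9, -47.8, 236.9]
ee_rot: [[-0.0, -0.084, 0.996], [-0.0, 0.996, 0.084], [-1.0, -0.0, -0.0]]
contact_force: [0.2, 0.4, -0.3]
width: -0.1
t: 13.4
tcp_pos: [447.9, -46.8, 237.0]
ee_rot: [[-0.0, -0.084, 0.996], [-0.0, 0.996, 0.084], [-1.0, -0.0, -0.0]]
contact_force: [0.3, -0.3, 0.2]
width: 0.0
t: 13.65
tcp_pos: [447.9, -45.7, 237.0]
ee_rot: [[0.0, -0.084, 0.996], [-0.0, 0.996, 0.084], [-1.0, -0.0, 0.0]]
contact_force: [0.5, -0.6, 0.5]
width: -0.2
```

Still no contact where the tool stopped before. I'll go on in 1 mm steps and stop at about 3 N.

```bash
python3 -m pendant '0 0 0.1 0 0 0 0;0 0 0 0 0 0 0'; python3 -m pendant '0 0 0.1 0 0 0 0;0 0 0 0 0 0 0'
```

```text
t: 13.9
tcp_pos: [447.9, -44.7, 237.0]
ee_rot: [[0.0, -0.084, 0.996], [0.0, 0.996, 0.084], [-1.0, 0.0, 0.0]]
contact_force: [0.3, -0.1, 0.2]
width: -0.5
t: 14.15
tcp_pos: [447.9, -43.7, 237.0]
ee_rot: [[0.0, -0.084, 0.996], [0.0, 0.996, 0.084], [-1.0, 0.0, 0.0]]
contact_force: [-0.2, 0.2, -0.4]
width: -0.1
```

```bash
python3 -m pendant '0 0 0.1 0 0 0 0;0 0 0 0 0 0 0'
```

```text
t: 14.4
tcp_pos: [447.9, -42.7, 236.9]
ee_rot: [[-0.0, -0.084, 0.996], [0.0, 0.996, 0.084], [-1.0, 0.0, -0.0]]
contact_force: [0.0, 0.0, 0.1]
width: -0.1
```

```bash
python3 -m pendant '0 0 0.1 0 0 0 0;0 0 0 0 0 0 0'
```

```text
t: 14.65
tcp_pos: [447.9, -41.9, 237.0]
ee_rot: [[-0.0, -0.084, 0.996], [-0.001, 0.996, 0.084], [-1.0, -0.001, -0.0]]
contact_force: [0.2, -2.3, -0.2]
width: 0.0
```

Contact came only at TCP y ≈ -42, about 8 mm past the last push contact at -50. The resistance was 2.3 N, above sliding friction, so it snapped into the detent and the spring holds it. I'll back off and check once more.

```bash
python3 -m pendant '0 0 -1 0 0 0 0;0 0.3 -3 0 0 0 0;0 0.3 -3 0 0 0 0;0 0 -3 3 0 0 0;0 0 -3 5 0 0 0;0 0 -5 5 0 0 0;0 0 -5 0 0 0 0;0 0 -5 0 0 0 0'; python3 -m pendant '0 0 -5 0 0 0 0;0 0 -5 0 0 0 0;0 0 0 0 0 0 0;0 0 0 0 0 0 0'
python3 - <<'E'
from h import *
for n in("side","top"): cv2.imwrite(f"pics/{n}9.png",arm.grab_frame(n)[:,:,::-1])
def match(n,a,b,box):
    A=cv2.imread(f"pics/{n}{a}.png");B=cv2.imread(f"pics/{n}{b}.png");x0,y0,x1,y1=box;k=6
    t=cv2.resize(A[y0:y1,x0:x1],None,fx=k,fy=k,interpolation=2);r=cv2.matchTemplate(cv2.resize(B,None,fx=k,fy=k,interpolation=2),t,5);_,v,_,l=cv2.minMaxLoc(r)
    print(n,a,b,round(v,3),(np.array(l)/k-[x0,y0]).round(2))
match("top",8,9,(220,245,292,300));match("side",8,9,(155,180,235,268))
match("top",0,9,(215,147,280,190));match("side",0,9,(245,135,322,190))
print(arm.get_obs()["contact_force"])
t=cv2.imread("pics/top9.png")[130:320,90:390];cv2.imwrite("pics/tz9.png",cv2.resize(t,None,fx=2.6,fy=2.6,interpolation=cv2.INTER_CUBIC))
E
```

```text
t: 15.65
tcp_pos: [453.6, -318.0, 362.1]
ee_rot: [[0.002, -0.084, 0.996], [-0.001, 0.996, 0.084], [-1.0, -0.001, 0.002]]
contact_force: [0.0, 0.3, 0.5]
width: 0.1
t: 16.15
tcp_pos: [453.5, -416.2, 360.7]
ee_rot: [[-0.0, -0.083, 0.997], [0.001, 0.997, 0.083], [-1.0, 0.001, -0.0]]
contact_force: [0.3, 0.1, 0.5]
width: 0.1
top 8 9 0.985 [-1.67  0.17]
side 8 9 0.986 [-1. -1.]
top 0 9 0.992 [0. 0.]
side 0 9 0.998 [0. 0.]
[ 0.56621754  0.62309478 -0.36645108]
```

View pics/tz9.png

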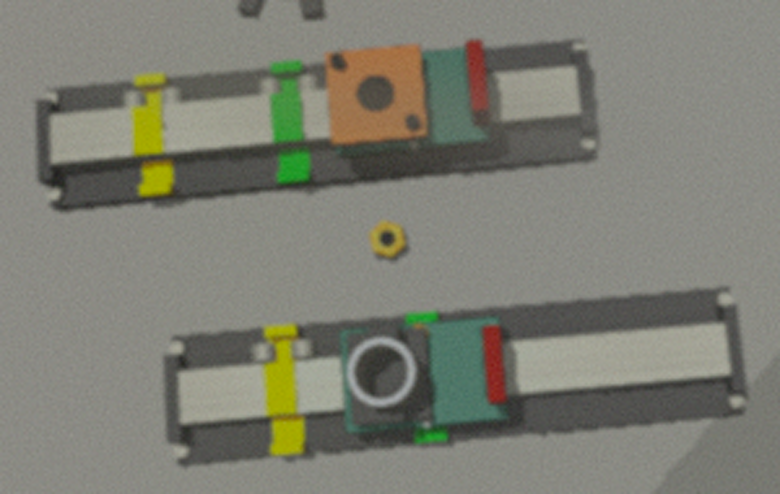

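The nudge moved the carrier about 3 mm further forward. It now stands centred on the green blocks (mark at zoom (428,424), blocks at (422,319) and (431,436)), and nothing touches it. I'll hand in.

```bash
python3 -c "
from station import arm
print(arm.get_obs()['t']);arm.job_done()"
```

```text
16.25
the job is handed in; nothing more can be done
```

I pushed the sleeve carrier (near rail) about 130 mm along its rail to the green station with shut fingers. I then backed the arm clear and handed in at 16.3 s.

**Last checks:**
- **Sleeve carrier:** the deck centre is over the green blocks to within about 1–2 mm, the sleeve is upright and the yellow station is free.
- **Plate carrier:** it shows 0.0 px of shift in both views.
- **Robot:** nothing is touching, and the wrist force reads only noise.

**What did not agree:**
- **Force peak:** entering the plunger zone, the wrist force rose briefly to about 30 N, not the stated 4–6 N, then fell away. I did not find the cause.
- **First stop short:** after the first push the views put the carrier about 1–4 mm short of the station. A second gentle nudge moved it about 3 mm further, until it resisted with 2.3 N.
- **No direct proof of the detent:** I take it as seated from that resistance and its position. The two cameras differ by about 3 mm on total travel.

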